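# Clear and sort the lid of a test box, tug it, free the catch if needed, hold it open

### The arm

A 6-joint arm with a two-finger parallel gripper is mounted at the origin on a cart in front of the work surface, level with it; the furniture and walls round the work are solid. World frame = base frame: x ahead of the robot, y to its left, z up, the work surface at z = 0. Lengths are in mm, angles in rad, forces in N, time in s.
With the tool pointing down it reaches from about 250 to 725 mm from the base axis. Payload 4 kg.
Tool frame: the origin (TCP) lies on the centre line of the jaws, within the pads' length; the fingertips stand 22 mm ahead of it and the grasp point (between the pads) lies 3 mm ahead of it; z points along the fingers, y is the line along which they close (so a half turn about z gives the same grasp; the last joint's range is limited). The gripper opens to 85 mm and grips with 20 to 120 N. Pads are 22 mm wide; open, the fingers measure 114 mm over their backs; the gripper's body (76 mm by 85 mm) begins 54 mm behind the grasp point. The pads swing forward as they close: fully open they stand 13 mm farther back than shut.
Start: joints at [1.347, 0.241, 0.005, 1.335, 0, 1.571], TCP at [110.966, 487.531, 253.306] pointing down, gripper open.
Joint ranges: [-2.72, 2.72], [-1.05, 1.87], [-1.09, 1.28], [-1.99, 2.15], [-1.42, 1.44], [-3.14, 3.14]. Speed limits (rad/s): [2.79, 2.79, 3.14, 3.14, 3.14, 3.14].

### API

Orientations are given as a rotation vector (axis times angle).
In Python, from plant import robot gives the robot as it stands. The module is installed in compiled form; this text tells all that it offers.
- The arm moves only by the tool carry_out, never from a script. Its argument "motion" is a list of rows, each an object of numbers: "grip": the finger opening in mm, from 0 to 85.4; "x", "y", "z": the shift along the tool's x, y, z as a fraction of full scale; "wx", "wy", "wz": the turn, a rotation vector about the tool's x, y, z as a fraction of full scale. In form: [{"grip": .., "x": .., "y": .., "z": .., "wx": .., "wy": .., "wz": ..}, ...]. A call has 1 to 10 rows; each row shifts and turns the commanded pose from where the row before left it, along the tool's axes as they then stand; what a row does not reach is not made up. Full scale, the value 1, is 0.025 m for a shift and 5 degrees for a turn. A row lasts 1/10 s, in which the tool goes at most 50 mm and 8.59 degrees, less where a joint would pass 70% of its speed; a pose out of reach is approached as far as the arm can. A call with a number of a shift or a turn outside -1 to 1 is refused whole. A call with a gripper value outside its range is refused whole. The fingers move at their own pace and stop on an object; "grip_force" is the grip in N (left out, the last holds). Time passes only in rows, so rows that do not move let the fingers close. It gives the time, the measured TCP pose, the force, the opening and the grip force at its end, in the units of the state.
- robot.get_obs(): the state, without advancing time (a new reading comes with each control period).
- robot.read_camera(name): name is "side" or "top" or "wrist"; returns a dict with "img" (400x640x3 uint8, red, green, blue), "K" (3x3 intrinsics, pixels), "k1" (the pictures are not rectified: a ray, as slopes to the right and down, at radius r is drawn at 1 + k1 r^2 times it, then the intrinsics apply), "position" and "attitude" of the camera in the world. Camera axes: x right, y up, looking along -z (the intrinsics and any distortion apply to the point x, -y, -z); pixel columns grow to the right and rows downward; lengths in mm; the calibration is good to about 2 mm. A picture is of the moment at which its call begins. There is no depth.
- robot.close_job(): hands the job in; it is judged then, once.
Trained networks look in a picture, given as the dict that the camera call returned (one of the last four; its "shot" number tells which), for a name from the list of things; names that differ only in an ending like _2 or _b are one class to them, and where a whole thing is asked for, a point or a joint stands for the part that bears it (a point fixed in the world has none). Each returns a list of dicts, best first, with "score" (0 to 1); they miss things now and then, are a little off and sometimes report something else, mostly with a low value. They report only what shows in the picture. A call takes as long as a camera call.
- robot.outline_of(picture, label): "mask" (400x640 bool, what is visible of it) and "extent" ([left, top, right, bottom] in pixels, round what is visible of it).
The state is a dict: "clock": time; "joint_positions": joint angles; "joint_velocities": joint speeds; "joint_efforts": joint torques, N m; "tcp_pos": TCP position; "eef_rot": TCP orientation; "force": force on the tool from outside, world axes, zero at the start; "torque": the same for the moment, N m; "gripper_width": finger opening in mm; "gripper_force": force on a finger pad.
Only numpy, scipy, OpenCV 4.12 (cv2) and the standard library are available. Lean on these libraries where they do the work, as an engineer would, in place of code of your own. Each camera call takes 0.05 s, during which the arm holds its last target. There are 200 camera calls.

### The job

Clear the lid of the shielded test box on the desk: put the battery cell into the open bin that already holds batteries and the black coupler into the bin that already holds connectors, and let go of both. Then tug the lid up by its bar, before touching the release fin, to learn whether the hidden catch holds it; if it is caught, slide the fin fully over to release it, then take the bar again. Raise the lid to about 45 degrees (it falls shut by itself) and finish while still holding it open there, leaving the glass dish, the marker and the memory stick undisturbed.

Things in the scene. Friction and masses are not known exactly. Their poses are not given: they have to be found in the camera images.
- test_box: Fixed aluminium box, chamber 200 (x) x 180 (y) mm, closed lid's flat top 70 mm up. Origin on the desk under the chamber's middle; x from front to hinge. Grey latch housing along the front: x -151..-99 mm, 55 mm high; the lid's hook enters it near y 0. A hidden bolt in it either catches the hook or stands back, about equally often; nothing outside shows which.
- lid (a joint): Lid angle, rad: 0 shut, grows as the front edge rises, end stop at 1.0. Falls shut from every angle. Caught, it gives about 0.013 rad (2.5 mm at the bar), then stops hard; free, it rises with about 1.7 N at the bar.
- lid_bar (a point): Middle of the lid's round steel bar handle: 10 mm thick, 68 mm long between two posts, parallel to the box's y; its centre line is 28 mm above the lid's top and, shut, 80 mm in front (-x) of the box's middle. Moves with the lid; it may turn between the fingers.
- lid_hinge (a point): Point on the lid's hinge axis, 104 mm behind (+x of) the box's middle, 62 mm above the desk; the axis runs along the box's y. Shut, the bar lies 184 mm in front of it and 36 mm above it.
- release (a joint): Travel of the release fin, m: 0 at its start, 0.024 fully over. It slides to the box's +y with 1 to 3 N and stays where it is left, pushing the hidden bolt before it (which stays too). Fully over always frees the lid. Let the lid down before sliding it.
- release_grip (a point): Middle of the upright black fin, the release: 22 mm (box x) x 10 mm (box y) x 24 mm high, top 80.5 mm above the desk; this point is 11 mm below its top. Starts at x -128, y -65 mm in the box frame.
- cell: AA battery cell, a cylinder 14 mm thick and 50 mm long, lying on the lid; it can roll. Origin: middle of its underside as it lies at the start; long axis: its own y. Weighs about 24 g.
- coupler: Black coupler with a square body 12 mm (own x) by 20 mm (own y) by 13 mm high and a thin pale stud at either end, 50 mm long over all along its own y, lying on the lid. Origin: middle of its underside. Take it across the square body. Weighs about 20 g.
- cell_bin: Battery bin: fixed open grey bin 130 (x) x 110 (y) x 35 mm high, walls and floor 4 mm. Origin under its middle. A 20 mm high rib crosses it at own x = 16 mm; behind it (+x) lie a fixed AA cell and a fixed block battery. The near part (own x -61..14 mm) is empty. The two bins may change sides.
- plug_bin: Connector bin: the same bin as the other, same origin and axes; behind its rib lie two fixed pale barrel-shaped phono joiners. Its near part is empty.
- petri_dish: Bystander: flat glass dish 57 mm wide, 13 mm high. Leave alone.
- marker: Bystander: black felt marker, 131 mm long (own y), 18 mm thick. Leave alone.
- usb_stick: Bystander: memory stick 49 x 18 x 9 mm. Leave alone.

How it is judged (in metres and radians):
On the way, in this order (a step that is already met when the one before it is completed fails the run):
1. the cell lies in the battery bin and the coupler in the connector bin, both let go (x of cell in the frame of cell_bin between -0.062 and 0.062 m and y of cell in the frame of cell_bin between -0.052 and 0.052 m and z of cell in the frame of cell_bin between -0.005 and 0.03 m and linear speed of each of cell, coupler below 0.03 m/s and contact force between the fingers and cell below 0.05 N and x of coupler in the frame of plug_bin between -0.062 and 0.062 m and y of coupler in the frame of plug_bin between -0.052 and 0.052 m and z of coupler in the frame of plug_bin between -0.005 and 0.03 m and contact force between the fingers and coupler below 0.05 N), for 0.2 s.
2. the lid is tugged up by the robot (at least 0.005 rad) while the release fin is still at its start (less than 5 mm moved) (value of joint lid above 0.005 rad and value of joint release below 0.005 m and contact force between the fingers and lid above 0.5 N), for 0.1 s.
3. the lid is up at about 45 degrees (0.6 rad or more) (value of joint lid above 0.6 rad), for 0.2 s.
At the end, for the whole second after the job is handed in: The gripper's fingers still hold the lid open and still, between 0.6 and 0.97 rad (34 to 55 degrees), short of its stop; the cell rests in the battery bin and the coupler in the connector bin, both let go (origin within the bin's walls and less than 30 mm above the desk) (all of step 1 and value of joint lid between 0.6 and 0.97 rad and velocity of joint lid between -0.08 and 0.08 rad/s and contact force between the fingers and lid above 0.5 N); the arm keeps its last pose, push and grip.
It fails at once if the glass dish is pushed more than 20 mm (distance of petri_dish from where it was at the start of the episode above 0.02 m).
It fails at once if the marker is pushed more than 20 mm (distance of marker from where it was at the start of the episode above 0.02 m).
It fails at once if the memory stick is pushed more than 20 mm (distance of usb_stick from where it was at the start of the episode above 0.02 m).
It also fails if it takes over 72 s, if anything falls off the work surface, if the arm or the gripper's body presses on something with over 40 N, if the wrist force passes 120 N, or if a joint passes its speed limit or range.

## Working session

There is one attempt and no reset: what is moved stays moved. The work goes in short steps, Python scripts to look and compute and a tool call to move; the robot and the scene stay as the last step left them, time stands still between calls to the robot, and variables do not carry over. Pictures are saved under pics/ and viewed, at most 10 in all, crops included, and the job is handed in when it is done.

Besides the shell and the picture viewer there is one more tool, called after "Emit:" as a command line: name --argument value ..., lists and objects as JSON in quotes. carry_out: Moves the arm, as the interface text tells. Its arguments: {"type":"object","properties":{"motion":{"type":"array","items":{"type":"object","properties":{"grip":{"type":"number"},"x":{"type":"number","minimum":-1,"maximum":1},"y":{"type":"number","minimum":-1,"maximum":1},"z":{"type":"number","minimum":-1,"maximum":1},"wx":{"type":"number","minimum":-1,"maximum":1},"wy":{"type":"number","minimum":-1,"maximum":1},"wz":{"type":"number","minimum":-1,"maximum":1}}}},"grip_force":{"type":"number"}},"required":["motion"]}

```bash
mkdir -p pics; cat > h.py <<'E'
import numpy as np, cv2
from scipy.spatial.transform import Rotation as R
from plant import robot
def att(c):
    a=np.array(c["attitude"],float)
    return a if a.shape==(3,3) else (R.from_rotvec(a).as_matrix() if a.size==3 else R.from_quat(a).as_matrix())
def ray(c,uv):
    K=np.array(c["K"]);k=c["k1"]
    p=np.array([(uv[0]-K[0,2])/K[0,0],(uv[1]-K[1,2])/K[1,1]])
    s=p.copy()
    for _ in range(20): s=p/(1+k*(s@s))
    return np.array(c["position"],float),att(c)@np.array([s[0],-s[1],-1.])
def onz(c,uv,z):
    o,d=ray(c,uv); return o+d*(z-o[2])/d[2]
def proj(c,P):
    K=np.array(c["K"]);q=att(c).T@(np.array(P,float)-np.array(c["position"],float))
    s=np.array([q[0],-q[1]])/-q[2]; s=s*(1+c["k1"]*(s@s))
    return np.array([K[0,0]*s[0]+K[0,2],K[1,1]*s[1]+K[1,2]])
def save(c,n): cv2.imwrite("pics/"+n,c["img"][:,:,::-1])
E
python3 - <<'E'
from h import *
o=robot.get_obs();print({k:np.round(v,3) for k,v in o.items()})
for n in["top","side"]:
    c=robot.read_camera(n);save(c,n+"0.png")
    print(n,c["position"],c["attitude"],c["K"],c["k1"])
    for l in["test_box","lid","lid_bar","release","cell","coupler","cell_bin","plug_bin","petri_dish","marker","usb_stick"]:
        for d in robot.outline_of(c,l)[:2]:
            m=d["mask"];ys,xs=np.nonzero(m)
            r=cv2.minAreaRect(np.argwhere(m)[:,::-1].astype(np.float32))
            print(l,round(d["score"],2),d["extent"],np.round([xs.mean(),ys.mean()],1),np.round(r[0],1),np.round(r[1],1),round(r[2],1))
E
```

```text
{'clock': np.float64(0.0), 'joint_positions': array([1.347, 0.241, 0.004, 1.335, 0.   , 1.571]), 'joint_velocities': array([ 0.001,  0.001,  0.001, -0.001, -0.   ,  0.002]), 'joint_efforts': array([ 0.0000e+00, -3.7232e+01,  2.5241e+01,  1.7000e-02, -0.0000e+00,
        0.0000e+00]), 'tcp_pos': array([110.844, 486.939, 252.425]), 'eef_rot': array([-3.510e-01, -3.122e+00,  3.000e-03]), 'force': array([-0.137,  0.318,  0.232]), 'torque': array([-0.055,  0.005,  0.011]), 'gripper_force': np.float64(0.0), 'gripper_width': np.float64(85.713)}
top [ 351.35294964  -10.17687128 1055.31325016] [ 0.14694885 -0.13968633 -1.58387986] [[418.90119415   0.         319.35423923]
 [  0.         418.90119415 190.7455592 ]
 [  0.           0.           1.        ]] -0.0646614677747185
test_box 0.75 [311.2, 153.2, 328.4, 163.6] [319.2 156.4] [319.3 156.4] [14.3  4.9] 26.6
test_box 0.69 [216.3, 159.1, 234.5, 186.9] [227.2 172.2] [227.3 172.1] [21.9 21. ] 63.4
lid 0.55 [293.5, 134.5, 373.0, 228.7] [332.3 177.6] [332.1 180.1] [77.5 90.4] 4.4
lid_bar 0.72 [290.2, 132.8, 374.3, 225.0] [332.4 177.5] [332.3 18
[... 1451 characters left out ...]
] 63.4
cell_bin 0.7 [273.2, 288.3, 357.9, 362.4] [315.7 324.8] [316.7 323.3] [57.3 72. ] 62.8
cell_bin 0.45 [252.2, 163.5, 296.1, 196.7] [273.  180.4] [273.5 180.1] [28.5 44.2] 82.6
plug_bin 0.97 [249.4, 165.7, 296.1, 195.8] [272.8 180.6] [273.4 180.2] [28.7 44. ] 81.9
plug_bin 0.22 [280.8, 241.8, 288.6, 250.0] [284.6 246.1] [284.5 246.5] [9. 7.] 90.0
petri_dish 0.54 [307.2, 177.4, 323.7, 189.9] [315.5 183.8] [315.5 183.5] [11. 17.] 90.0
marker 0.98 [369.3, 273.2, 419.3, 310.5] [392.1 292.6] [391.5 292.5] [59.1  9.5] 34.1
marker 0.32 [279.2, 244.0, 290.5, 252.5] [284.3 245.9] [284.5 246.5] [11.  9.] 90.0
usb_stick 0.49 [242.4, 263.9, 259.8, 273.4] [250.4 268.8] [251.1 268.5] [ 6.7 19.2] 59.0
```

```bash
python3 - <<'E'
import cv2
a=cv2.imread("pics/top0.png")[110:270,170:470]
cv2.imwrite("pics/t0c.png",cv2.resize(a,(800,427),interpolation=cv2.INTER_CUBIC))
a=cv2.imread("pics/side0.png")[150:370,230:430]
cv2.imwrite("pics/s0c.png",cv2.resize(a,(545,600),interpolation=cv2.INTER_CUBIC))
E
```

```text
(no output)
```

View pics/t0c.png

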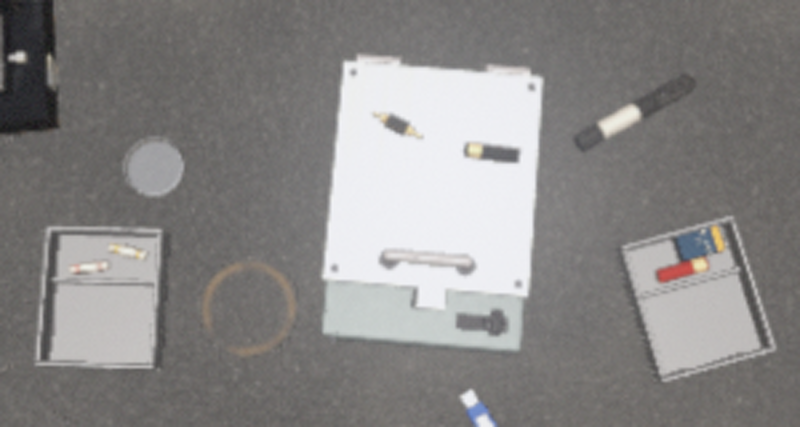

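View pics/s0c.png

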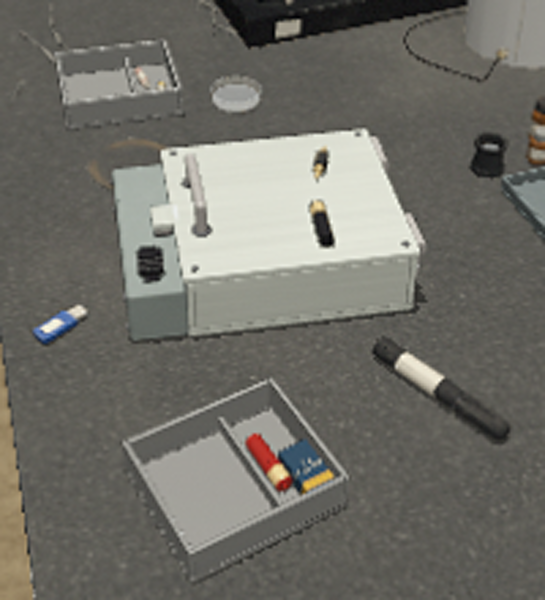

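The top view shows the connector bin on the left (crop 100,298), the battery bin on the right (700,300), the coupler at (398,125), the cell at (492,153), the bar at (428,261) and the fin at (495,322). The side view agrees. Next I turn these into positions.

```bash
cat > m.py <<'E'
from h import *
c=robot.read_camera("top")
f=lambda u,v:((u+.5)/2.667+170-.5,(v+.5)/2.667+110-.5)
cor=[onz(c,f(*p),70)[:2] for p in[(343,62),(543,77),(527,295),(322,280)]]
print("lid corners BL BR FR FL",np.round(cor,1))
print("bar ends",[np.round(onz(c,f(*p),98)[:2],1) for p in[(388,258),(469,264)]])
print("hous",[np.round(onz(c,f(*p),55)[:2],1) for p in[(323,332),(520,349)]], "fin",np.round(onz(c,f(495,322),80)[:2],1))
for n,ps in dict(plug=[(46,228),(162,230),(156,367),(38,364)],cell=[(622,246),(733,217),(775,350),(663,381)]).items():
    q=np.array([onz(c,f(*p),35)[:2] for p in ps]);print(n,np.round(q,1),"mid",np.round(q.mean(0),1),"ax deg",np.round(np.degrees(np.arctan2(*((q[0]+q[1]-q[2]-q[3])[::-1]))),1))
for cam in["top","side"]:
    c=c if cam=="top" else robot.read_camera("side")
    im=c["img"].astype(int)
    lidp=np.array([proj(c,[*p,70]) for p in cor]);ctr=lidp.mean(0)
    m=np.zeros((400,640),np.uint8);cv2.fillConvexPoly(m,np.round(ctr+(lidp-ctr)*.9).astype(int),1)
    med=np.median(im[m>0],axis=0)
    d=(m>0)&((np.abs(im-med).sum(2)>90)); 
    n,lab,st,ce=cv2.connectedComponentsWithStats(d.astype(np.uint8),connectivity=8)
    for i in range(1,n):
        if st[i,4]<25: continue
        pts=np.argwhere(lab==i)[:,::-1]
        w=np.array([onz(c,p,77)[:2] for p in pts])
        r=cv2.minAreaRect(w.astype(np.float32));e,v=np.linalg.eigh(np.cov(w.T));v=v[:,1]
        print(cam,st[i],"world",np.round(w.mean(0),1),np.round(r[0],1),np.round(r[1],1),"axis deg",np.round(np.degrees(np.arctan2(v[1],v[0])),1))
E
python3 m.py
```

```text
lid corners BL BR FR FL [[ 678.2   42.1]
 [ 660.4 -141.6]
 [ 459.7 -119.2]
 [ 476.4   62.3]]
bar ends [array([491.,   3.]), array([484.5, -66.9])]
hous [array([431.5,  62.8]), array([ 413.2, -112.8])] fin [435.5 -89.3]
plug [[534.1 323.2]
 [530.2 213.8]
 [403.6 216.8]
 [407.8 325.9]] mid [468.9 269.9] ax deg -1.3
cell [[ 507.4 -212.8]
 [ 532.7 -318.2]
 [ 408.5 -348.5]
 [ 382.8 -243.8]] mid [ 457.9 -280.8] ax deg 13.8
top [310 152  19  10  78] world [615.8  -7.5] [616.  -8.] [48.9 14.4] axis deg 61.5
top [344 163  21   8 121] world [588.4 -92.9] [588.6 -91.4] [49.2 15.6] axis deg 82.7
top [312 204  37   9 133] world [490.5 -31.4] [490.1 -31.6] [85.2 16.9] axis deg 84.4
side [344 204   7  13  56] world [614.6  -6.2] [613.6  -8.1] [51.5 13.5] axis deg 64.5
side [296 207  12  30 149] world [490.6 -27.5] [489.7 -19.9] [115.7  18.7] axis deg 83.1
side [343 223  10  18 113] world [586.9 -90.9] [587.4 -88.4] [63.7 15.8] axis deg 81.0
```

Emit:
carry_out --motion '[{"wz": 1, "z": 0.1, "grip": 45}, {"wz": 1, "z": 0.1}, {"wz": 1, "z": 0.1}, {"wz": 1, "z": 0.1}, {"wz": 1, "z": 0.1}, {"wz": 1, "z": 0.1}, {"wz": 1, "z": 0.1}, {"wz": 1, "z": 0.1}, {"wz": 1, "z": 0.1}, {"wz": 1, "z": 0.1}]'

```text
$.motion[0]: bad value
```

Emit:
carry_out --motion '[{"wz": 1, "z": 0.1}, {"wz": 1, "z": 0.1}, {"wz": 1, "z": 0.1}, {"wz": 1, "z": 0.1}, {"wz": 1, "z": 0.1}, {"wz": 1, "z": 0.1}, {"wz": 1, "z": 0.1}, {"wz": 1, "z": 0.1}, {"wz": 1, "z": 0.1}, {"wz": 0.94, "z": 0.1}]'

```text
$.motion[0]: bad value
```

Emit:
carry_out --motion '[{"wz": 1}, {"x": -0.275, "y": 0.9}, {"x": -0.275, "y": 0.9}, {"x": -0.275, "y": 0.9}, {"x": -0.275, "y": 0.9}, {"x": -0.275, "y": 0.9}, {"x": -0.275, "y": 0.9}, {"x": -0.275, "y": 0.9}, {"x": -0.275, "y": 0.9}, {"x": -0.275, "y": 0.9}]'

```text
$.motion[0]: bad value
```

Emit:
carry_out --motion '[{"x": -0.275, "y": 0.9}, {"x": -0.275, "y": 0.9}, {"x": -0.275, "y": 0.9}, {"x": -0.275, "y": 0.9}, {"x": -0.275, "y": 0.9}, {"x": -0.275, "y": 0.9}, {"x": -0.275, "y": 0.9}, {"x": -0.275, "y": 0.9}, {"x": -0.275, "y": 0.9}, {"x": -0.275, "y": 0.9}]'

```text
$.motion[0]: bad value
```

Emit:
carry_out --motion '[{"x": -0.275, "y": 0.9}, {"x": -0.275, "y": 0.9}, {"x": -0.275, "y": 0.9}, {"x": -0.275, "y": 0.9}, {"x": -0.275, "y": 0.9}, {"x": -0.275, "y": 0.9}, {"x": -0.275, "y": 0.9}, {"x": -0.275, "y": 0.9}, {"x": -0.275, "y": 0.9}, {}]'

```text
$.motion[0]: bad value
```

```bash
cat > st.py <<'E'
from h import *
def st():
    o=robot.get_obs();m=R.from_rotvec(o["eef_rot"]).as_matrix()
    print("t",round(float(o["clock"]),2),"tcp",np.round(o["tcp_pos"],1),"yaw_y",round(np.degrees(np.arctan2(m[1,1],m[0,1])),1),"tilt",np.round(m[:2,2],3),"w",round(float(o["gripper_width"]),1),"F",np.round(o["force"],1),"gf",round(float(o["gripper_force"]),1))
    return o,m
def togo(P):
    o,m=st(); print("tool rows(25mm):",np.round(m.T@(np.array(P)-o["tcp_pos"])/25,2))
E
python3 - <<'E'
from st import *
st();c=robot.read_camera("wrist");save(c,"w0.png");print(c["position"],[np.round(proj(c,p)) for p in[[615.5,-7.5,76],[588,-92,77],[488,-32,98]]])
E
```

```text
t 1.3 tcp [111.  487.5 253.3] yaw_y 77.2 tilt [-0.  0.] w 85.4 F [-0.1 -0.4 -0.1] gf 0.0
[ 46.19238145 502.06590396 374.64694053] [array([ 78., 566.]), array([ 18., 565.]), array([  9., 534.])]
```

View pics/w0.png

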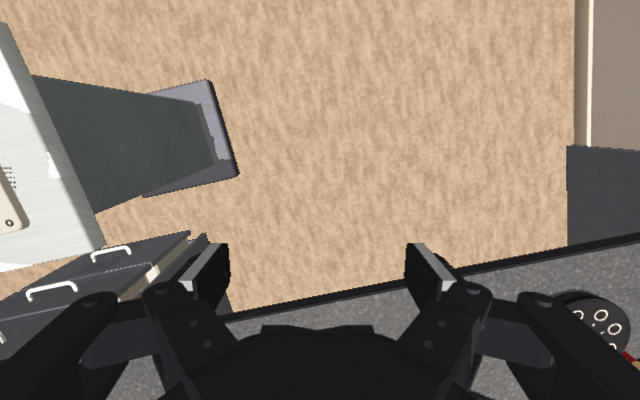

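The wrist image shows only the cart edge because the calls were refused: every row needs all its fields. I'll resend them complete.

Emit:
carry_out --motion '[{"grip": 45, "x": 0, "y": 0, "z": 0.1, "wx": 0, "wy": 0, "wz": 1}, {"grip": 45, "x": 0, "y": 0, "z": 0.1, "wx": 0, "wy": 0, "wz": 1}, {"grip": 45, "x": 0, "y": 0, "z": 0.1, "wx": 0, "wy": 0, "wz": 1}, {"grip": 45, "x": 0, "y": 0, "z": 0.1, "wx": 0, "wy": 0, "wz": 1}, {"grip": 45, "x": 0, "y": 0, "z": 0.1, "wx": 0, "wy": 0, "wz": 1}, {"grip": 45, "x": 0, "y": 0, "z": 0.1, "wx": 0, "wy": 0, "wz": 1}, {"grip": 45, "x": 0, "y": 0, "z": 0.1, "wx": 0, "wy": 0, "wz": 1}, {"grip": 45, "x": 0, "y": 0, "z": 0.1, "wx": 0, "wy": 0, "wz": 1}, {"grip": 45, "x": 0, "y": 0, "z": 0.1, "wx": 0, "wy": 0, "wz": 1}, {"grip": 45, "x": 0, "y": 0, "z": 0.1, "wx": 0, "wy": 0, "wz": 1}]' --grip_force 30

```text
clock: 2.35
tcp_pos: [111.0, 487.5, 228.2]
eef_rot: [-1.642, -2.678, -0.0]
force: [-0.1, 0.0, 0.3]
gripper_width: 45.0
gripper_force: 0.0
```

Emit:
carry_out --motion '[{"grip": 45, "x": 0, "y": 0, "z": 0.1, "wx": 0, "wy": 0, "wz": 1}, {"grip": 45, "x": 0, "y": 0, "z": 0.1, "wx": 0, "wy": 0, "wz": 1}, {"grip": 45, "x": 0, "y": 0, "z": 0.1, "wx": 0, "wy": 0, "wz": 1}, {"grip": 45, "x": 0, "y": 0, "z": 0.1, "wx": 0, "wy": 0, "wz": 1}, {"grip": 45, "x": 0, "y": 0, "z": 0.1, "wx": 0, "wy": 0, "wz": 1}, {"grip": 45, "x": 0, "y": 0, "z": 0.1, "wx": 0, "wy": 0, "wz": 1}, {"grip": 45, "x": 0, "y": 0, "z": 0.1, "wx": 0, "wy": 0, "wz": 1}, {"grip": 45, "x": 0, "y": 0, "z": 0.1, "wx": 0, "wy": 0, "wz": 1}, {"grip": 45, "x": 0, "y": 0, "z": 0.1, "wx": 0, "wy": 0, "wz": 1}, {"grip": 45, "x": 0, "y": 0, "z": 0.1, "wx": 0, "wy": 0, "wz": 0.94}]'

```text
clock: 3.35
tcp_pos: [153.1, 474.5, 203.2]
eef_rot: [-2.535, -1.807, 0.034]
force: [0.7, 0.1, -0.1]
gripper_width: 45.0
gripper_force: 0.0
```

Emit:
carry_out --motion '[{"grip": 45, "x": 0, "y": 0, "z": 0, "wx": 0, "wy": 0, "wz": 1}, {"grip": 45, "x": -0.275, "y": 0.9, "z": 0, "wx": 0, "wy": 0, "wz": 0}, {"grip": 45, "x": -0.275, "y": 0.9, "z": 0, "wx": 0, "wy": 0, "wz": 0}, {"grip": 45, "x": -0.275, "y": 0.9, "z": 0, "wx": 0, "wy": 0, "wz": 0}, {"grip": 45, "x": -0.275, "y": 0.9, "z": 0, "wx": 0, "wy": 0, "wz": 0}, {"grip": 45, "x": -0.275, "y": 0.9, "z": 0, "wx": 0, "wy": 0, "wz": 0}, {"grip": 45, "x": -0.275, "y": 0.9, "z": 0, "wx": 0, "wy": 0, "wz": 0}, {"grip": 45, "x": -0.275, "y": 0.9, "z": 0, "wx": 0, "wy": 0, "wz": 0}, {"grip": 45, "x": -0.275, "y": 0.9, "z": 0, "wx": 0, "wy": 0, "wz": 0}, {"grip": 45, "x": -0.275, "y": 0.9, "z": 0, "wx": 0, "wy": 0, "wz": 0}]'

```text
clock: 4.35
tcp_pos: [338.7, 331.3, 193.0]
eef_rot: [-2.574, -1.729, 0.052]
force: [0.4, 1.0, 0.3]
gripper_width: 45.2
gripper_force: 0.0
```

Emit:
carry_out --motion '[{"grip": 45, "x": -0.275, "y": 0.9, "z": 0, "wx": 0, "wy": 0, "wz": 0}, {"grip": 45, "x": -0.275, "y": 0.9, "z": 0, "wx": 0, "wy": 0, "wz": 0}, {"grip": 45, "x": -0.275, "y": 0.9, "z": 0, "wx": 0, "wy": 0, "wz": 0}, {"grip": 45, "x": -0.275, "y": 0.9, "z": 0, "wx": 0, "wy": 0, "wz": 0}, {"grip": 45, "x": -0.275, "y": 0.9, "z": 0, "wx": 0, "wy": 0, "wz": 0}, {"grip": 45, "x": -0.275, "y": 0.9, "z": 0, "wx": 0, "wy": 0, "wz": 0}, {"grip": 45, "x": -0.275, "y": 0.9, "z": 0, "wx": 0, "wy": 0, "wz": 0}, {"grip": 45, "x": -0.275, "y": 0.9, "z": 0, "wx": 0, "wy": 0, "wz": 0}, {"grip": 45, "x": -0.275, "y": 0.9, "z": 0, "wx": 0, "wy": 0, "wz": 0}, {"grip": 45, "x": -0.275, "y": 0.9, "z": 0, "wx": 0, "wy": 0, "wz": 0}]'

```text
clock: 5.35
tcp_pos: [520.7, 182.6, 181.4]
eef_rot: [-2.574, -1.729, 0.052]
force: [0.2, -0.3, 0.3]
gripper_width: 45.0
gripper_force: 0.0
```

```bash
cat > st.py <<'E'
from h import *
def st():
    o=robot.get_obs();m=R.from_rotvec(o["eef_rot"]).as_matrix()
    print("t",round(float(o["clock"]),2),"tcp",np.round(o["tcp_pos"],1),"yaw_y",round(np.degrees(np.arctan2(m[1,1],m[0,1])),1),"tilt",np.round(m[:2,2],3),"w",round(float(o["gripper_width"]),1),"F",np.round(o["force"],1),"gf",round(float(o["gripper_force"]),1))
    return o,m
def togo(P):
    o,m=st(); print("tool rows(25mm):",np.round(m.T@(np.array(P)-o["tcp_pos"])/25,2))
E
python3 -c "
from st import *
togo([615.5,-7.5,203])"
```

```text
t 5.35 tcp [520.7 182.6 181.4] yaw_y -22.2 tilt [-0.051  0.015] w 45.0 F [ 0.2 -0.3  0.3] gf 0.0
tool rows(25mm): [-5.61  6.33 -1.17]
```

The last joint reached its limit, which left a small tilt. I'll work out the correction.

```bash
cat >> st.py <<'E'
def Rt(yaw):  # tool y at yaw, z down
    a=np.radians(yaw);y=np.array([np.cos(a),np.sin(a),0]);z=np.array([0,0,-1.]);return np.c_[np.cross(y,z),y,z]
def go(P,yaw):
    o,m=st();T=Rt(yaw)
    print("turn first (5deg):",np.round(np.degrees(R.from_matrix(m.T@T).as_rotvec())/5,2),"then shift(25mm):",np.round(T.T@(np.array(P)-o["tcp_pos"])/25,2),"j",np.round(o["joint_positions"],2))
E
python3 -c "
from st import *
go([615.5,-7.5,190],-27.5)"
```

```text
t 5.35 tcp [520.7 182.6 181.4] yaw_y -22.2 tilt [-0.051  0.015] w 45.0 F [ 0.2 -0.3  0.3] gf 0.0
turn first (5deg): [-0.6   0.09  1.05] then shift(25mm): [-4.99  6.87 -0.34] j [0.32 0.41 0.06 1.26 0.03 2.28]
```

Emit:
carry_out --motion '[{"grip": 45, "x": 0, "y": 0, "z": 0, "wx": -0.3, "wy": 0.05, "wz": 0.52}, {"grip": 45, "x": 0, "y": 0, "z": 0, "wx": -0.3, "wy": 0.05, "wz": 0.52}, {"grip": 45, "x": -0.71, "y": 0.98, "z": -0.05, "wx": 0, "wy": 0, "wz": 0}, {"grip": 45, "x": -0.71, "y": 0.98, "z": -0.05, "wx": 0, "wy": 0, "wz": 0}, {"grip": 45, "x": -0.71, "y": 0.98, "z": -0.05, "wx": 0, "wy": 0, "wz": 0}, {"grip": 45, "x": -0.71, "y": 0.98, "z": -0.05, "wx": 0, "wy": 0, "wz": 0}, {"grip": 45, "x": -0.71, "y": 0.98, "z": -0.05, "wx": 0, "wy": 0, "wz": 0}, {"grip": 45, "x": -0.71, "y": 0.98, "z": -0.05, "wx": 0, "wy": 0, "wz": 0}, {"grip": 45, "x": -0.71, "y": 0.98, "z": -0.05, "wx": 0, "wy": 0, "wz": 0}, {"grip": 45, "x": 0, "y": 0, "z": 0, "wx": 0, "wy": 0, "wz": 0}]'

```text
clock: 6.35
tcp_pos: [616.5, -9.6, 189.9]
eef_rot: [2.688, 1.625, 0.002]
force: [-0.8, 0.3, 0.3]
gripper_width: 45.5
gripper_force: 0.0
```

```bash
python3 - <<'E'
from st import *
go([615.5,-7.5,94],-27.5)
c=robot.read_camera("wrist");save(c,"w1.png");print(c["position"],[np.round(proj(c,p)) for p in[[615.5,-7.5,76],[588,-92,77],[488,-32,98]]])
E
```

```text
t 6.35 tcp [616.5  -9.6 189.9] yaw_y -27.7 tilt [ 0.002 -0.   ] w 45.5 F [-0.8  0.3  0.3] gf 0.0
turn first (5deg): [ 0.02 -0.01 -0.04] then shift(25mm): [ 0.06 -0.07  3.84] j [-0.02  0.5   0.22  1.29 -0.    2.04]
[645.15973659  48.16765755 311.30974012] [array([316., 200.]), array([332., 293.]), array([194., 301.])]
```

View pics/w1.png

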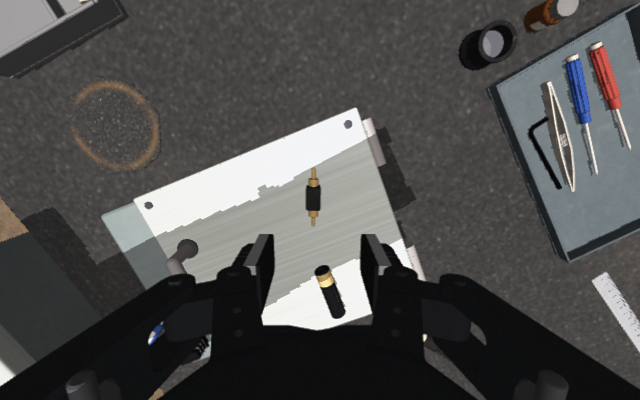

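The wrist view shows the coupler at (313,198), upright and aligned with the jaws, and the cell from (322,268) to (338,316). I'll measure both from here.

```bash
python3 - <<'E'
from st import *
c=robot.read_camera("wrist")
for n,uv,z in[("coup",(313.5,198),77),("c1",(313.5,168),76.5),("c2",(313.5,226),76.5),("cell a",(322,267),77),("cell b",(339,315),77)]: print(n,np.round(onz(c,uv,z),1))
E
```

```text
coup [613.6  -2.8  77. ]
c1 [625.2  19.3  76.5]
c2 [601.9 -24.9  76.5]
cell a [590.7 -62.4  77. ]
cell b [ 582.2 -113.4   77. ]
```

Emit:
carry_out --motion '[{"grip": 45, "x": 0.12, "y": -0.16, "z": 0.8, "wx": 0, "wy": 0, "wz": 0}, {"grip": 45, "x": 0, "y": 0, "z": 0.8, "wx": 0, "wy": 0, "wz": 0}, {"grip": 45, "x": 0, "y": 0, "z": 0.8, "wx": 0, "wy": 0, "wz": 0}, {"grip": 45, "x": 0, "y": 0, "z": 0.8, "wx": 0, "wy": 0, "wz": 0}, {"grip": 45, "x": 0, "y": 0, "z": 0.6, "wx": 0, "wy": 0, "wz": 0}, {"grip": 5, "x": 0, "y": 0, "z": 0, "wx": 0, "wy": 0, "wz": 0}, {"grip": 5, "x": 0, "y": 0, "z": 0, "wx": 0, "wy": 0, "wz": 0}, {"grip": 5, "x": 0, "y": 0, "z": 0, "wx": 0, "wy": 0, "wz": 0}, {"grip": 5, "x": 0, "y": 0, "z": 0, "wx": 0, "wy": 0, "wz": 0}, {"grip": 5, "x": 0, "y": 0, "z": 0, "wx": 0, "wy": 0, "wz": 0}]'

```text
clock: 7.45
tcp_pos: [613.4, -1.4, 96.1]
eef_rot: [2.684, 1.631, 0.004]
force: [-0.2, 0.3, 0.5]
gripper_width: 10.9
gripper_force: 33.1
```

```bash
python3 - <<'E'
from st import *
go([446,271,150],-27.5)
E
```

```text
t 7.45 tcp [613.4  -1.4  96.1] yaw_y -27.4 tilt [0.002 0.001] w 10.9 F [-0.2  0.3  0.5] gf 33.1
turn first (5deg): [ 0.02 -0.02  0.02] then shift(25mm): [  6.57 -10.97  -2.16] j [-0.    0.56  0.07  1.08  0.    2.05]
```

Emit:
carry_out --motion '[{"grip": 5, "x": 0, "y": 0, "z": -0.72, "wx": 0, "wy": 0, "wz": 0}, {"grip": 5, "x": 0, "y": 0, "z": -0.72, "wx": 0, "wy": 0, "wz": 0}, {"grip": 5, "x": 0, "y": 0, "z": -0.72, "wx": 0, "wy": 0, "wz": 0}, {"grip": 5, "x": 0.55, "y": -0.91, "z": 0, "wx": 0, "wy": 0, "wz": 0}, {"grip": 5, "x": 0.55, "y": -0.91, "z": 0, "wx": 0, "wy": 0, "wz": 0}, {"grip": 5, "x": 0.55, "y": -0.91, "z": 0, "wx": 0, "wy": 0, "wz": 0}, {"grip": 5, "x": 0.55, "y": -0.91, "z": 0, "wx": 0, "wy": 0, "wz": 0}, {"grip": 5, "x": 0.55, "y": -0.91, "z": 0, "wx": 0, "wy": 0, "wz": 0}, {"grip": 5, "x": 0.55, "y": -0.91, "z": 0, "wx": 0, "wy": 0, "wz": 0}, {"grip": 5, "x": 0.55, "y": -0.91, "z": 0, "wx": 0, "wy": 0, "wz": 0}]'

```text
clock: 8.45
tcp_pos: [515.4, 158.1, 149.8]
eef_rot: [-2.685, -1.631, -0.003]
force: [0.6, 0.8, -0.1]
gripper_width: 10.9
gripper_force: 33.1
```

Emit:
carry_out --motion '[{"grip": 5, "x": 0.55, "y": -0.91, "z": 0, "wx": 0, "wy": 0, "wz": 0}, {"grip": 5, "x": 0.55, "y": -0.91, "z": 0, "wx": 0, "wy": 0, "wz": 0}, {"grip": 5, "x": 0.55, "y": -0.91, "z": 0, "wx": 0, "wy": 0, "wz": 0}, {"grip": 5, "x": 0.55, "y": -0.91, "z": 0, "wx": 0, "wy": 0, "wz": 0}, {"grip": 5, "x": 0.55, "y": -0.91, "z": 0, "wx": 0, "wy": 0, "wz": 0}, {"grip": 5, "x": 0, "y": 0, "z": 0, "wx": 0, "wy": 0, "wz": 0}]'

```text
clock: 9.05
tcp_pos: [445.2, 273.0, 149.9]
eef_rot: [-2.68, -1.636, -0.003]
force: [-0.6, -1.0, 0.2]
gripper_width: 10.8
gripper_force: 33.1
```

```bash
python3 - <<'E'
from st import *
go([446,271,36],-27.5)
c=robot.read_camera("wrist");save(c,"w2.png")
E
```

```text
t 9.05 tcp [445.2 273.  149.9] yaw_y -27.2 tilt [0.001 0.002] w 10.8 F [-0.6 -1.   0.2] gf 33.1
turn first (5deg): [-0.01 -0.03  0.06] then shift(25mm): [-0.06  0.07  4.55] j [ 0.55  0.35 -0.12  1.1   0.    2.59]
```

View pics/w2.png

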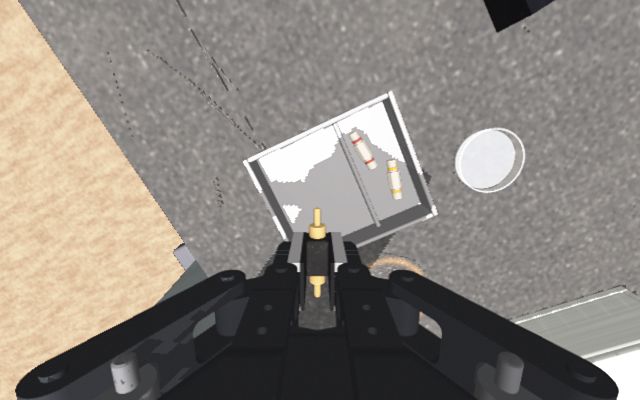

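The coupler is held square between the pads at (317,257), with the connector bin's far corners at (248,162), (390,95) and (436,213). I'll check the bin position against those corners.

```bash
python3 - <<'E'
from st import *
c=robot.read_camera("wrist")
for uv in[(248,162),(390,95),(436,213)]: print(np.round(onz(c,uv,35),1))
E
```

```text
[410.4 327.6  35. ]
[533.6 321.9  35. ]
[530.4 216.9  35. ]
```

Emit:
carry_out --motion '[{"grip": 5, "x": 0, "y": 0, "z": 0.91, "wx": 0, "wy": 0, "wz": 0}, {"grip": 5, "x": 0, "y": 0, "z": 0.91, "wx": 0, "wy": 0, "wz": 0}, {"grip": 5, "x": 0, "y": 0, "z": 0.91, "wx": 0, "wy": 0, "wz": 0}, {"grip": 5, "x": 0, "y": 0, "z": 0.91, "wx": 0, "wy": 0, "wz": 0}, {"grip": 5, "x": 0, "y": 0, "z": 0.91, "wx": 0, "wy": 0, "wz": 0}, {"grip": 5, "x": 0, "y": 0, "z": 0, "wx": 0, "wy": 0, "wz": 0}, {"grip": 28, "x": 0, "y": 0, "z": 0, "wx": 0, "wy": 0, "wz": 0}, {"grip": 28, "x": 0, "y": 0, "z": 0, "wx": 0, "wy": 0, "wz": 0}, {"grip": 28, "x": 0, "y": 0, "z": 0, "wx": 0, "wy": 0, "wz": 0}]'

```text
clock: 10.05
tcp_pos: [447.7, 271.2, 37.1]
eef_rot: [-2.685, -1.631, -0.006]
force: [-0.1, -0.5, 0.1]
gripper_width: 27.9
gripper_force: 0.0
```

Emit:
carry_out --motion '[{"grip": 28, "x": 0, "y": 0, "z": -1, "wx": 0, "wy": 0, "wz": 0}, {"grip": 45, "x": 0, "y": 0, "z": -1, "wx": 0, "wy": 0, "wz": -0.9}, {"grip": 45, "x": 0, "y": 0, "z": -1, "wx": 0, "wy": 0, "wz": -0.9}, {"grip": 45, "x": 0, "y": 0, "z": -1, "wx": 0, "wy": 0, "wz": -0.9}, {"grip": 45, "x": 0, "y": 0, "z": -1, "wx": 0, "wy": 0, "wz": -0.9}]'

```text
clock: 10.55
tcp_pos: [446.7, 270.9, 162.9]
eef_rot: [-2.393, -2.035, -0.005]
force: [-0.4, 1.0, 0.2]
gripper_width: 44.8
gripper_force: 0.0
```

```bash
python3 - <<'E'
from st import *
go([587,-90,160],-9.5)
c=robot.read_camera("top");save(c,"t1.png")
d=[x for x in robot.outline_of(c,"coupler")][:2]
print([(x["score"],x["extent"]) for x in d])
E
```

```text
t 10.55 tcp [446.7 270.9 162.9] yaw_y -9.2 tilt [0.002 0.002] w 44.8 F [-0.4  1.   0.2] gf 0.0
turn first (5deg): [ 0.02 -0.03  0.05] then shift(25mm): [-13.31   7.92   0.11] j [ 0.54  0.34 -0.1   1.13  0.    2.28]
[(0.58, [201.7, 226.9, 218.6, 237.2])]
```

The coupler shows in the near part of the connector bin. Now for the cell.

Emit:
carry_out --motion '[{"grip": 45, "x": -0.95, "y": 0.57, "z": 0, "wx": 0, "wy": 0, "wz": 0}, {"grip": 45, "x": -0.95, "y": 0.57, "z": 0, "wx": 0, "wy": 0, "wz": 0}, {"grip": 45, "x": -0.95, "y": 0.57, "z": 0, "wx": 0, "wy": 0, "wz": 0}, {"grip": 45, "x": -0.95, "y": 0.57, "z": 0, "wx": 0, "wy": 0, "wz": 0}, {"grip": 45, "x": -0.95, "y": 0.57, "z": 0, "wx": 0, "wy": 0, "wz": 0}, {"grip": 45, "x": -0.95, "y": 0.57, "z": 0, "wx": 0, "wy": 0, "wz": 0}, {"grip": 45, "x": -0.95, "y": 0.57, "z": 0, "wx": 0, "wy": 0, "wz": 0}, {"grip": 45, "x": -0.95, "y": 0.57, "z": 0, "wx": 0, "wy": 0, "wz": 0}, {"grip": 45, "x": -0.95, "y": 0.57, "z": 0, "wx": 0, "wy": 0, "wz": 0}, {"grip": 45, "x": -0.95, "y": 0.57, "z": 0, "wx": 0, "wy": 0, "wz": 0}]'

```text
clock: 11.65
tcp_pos: [548.3, 12.0, 160.4]
eef_rot: [-2.397, -2.03, -0.002]
force: [-0.0, 0.2, -0.1]
gripper_width: 45.1
gripper_force: 0.0
```

Emit:
carry_out --motion '[{"grip": 45, "x": -0.95, "y": 0.57, "z": 0, "wx": 0, "wy": 0, "wz": 0}, {"grip": 45, "x": -0.95, "y": 0.57, "z": 0, "wx": 0, "wy": 0, "wz": 0}, {"grip": 45, "x": -0.95, "y": 0.57, "z": 0, "wx": 0, "wy": 0, "wz": 0}, {"grip": 45, "x": -0.95, "y": 0.57, "z": 0, "wx": 0, "wy": 0, "wz": 0}, {"grip": 45, "x": 0, "y": 0, "z": 0, "wx": 0, "wy": 0, "wz": 0}]'

```text
clock: 12.15
tcp_pos: [589.7, -93.1, 160.1]
eef_rot: [2.4, 2.025, 0.002]
force: [-0.0, 0.0, -0.9]
gripper_width: 45.0
gripper_force: 0.0
```

```bash
python3 - <<'E'
from st import *
go([587,-90,95],-9.5)
c=robot.read_camera("wrist");print([(x["score"],x["extent"],[np.round(onz(c,np.argwhere(x["mask"])[:,::-1].mean(0),77),1)]) for x in robot.outline_of(c,"cell")[:2]])
save(c,"w3.png")
E
```

```text
t 12.15 tcp [589.7 -93.1 160.1] yaw_y -9.7 tilt [ 0.002 -0.   ] w 45.0 F [-0.   0.  -0.9] gf 0.0
turn first (5deg): [ 0.02 -0.   -0.04] then shift(25mm): [ 0.11 -0.13  2.6 ] j [-0.16  0.48  0.11  1.2   0.    1.58]
[]
```

View pics/w3.png

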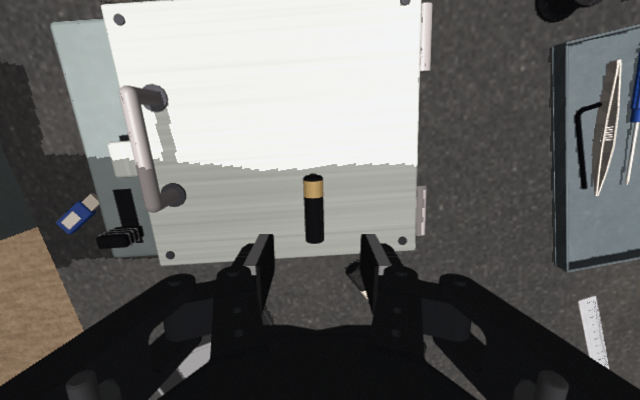

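The cell runs from (314,175) to (314,243), aligned with the jaws; the bar goes from (130,93) to (154,205) and the fin is near (120,238). I'll measure all three.

```bash
python3 - <<'E'
from st import *
c=robot.read_camera("wrist")
for uv,z in[((314,209),77),((314,176),77),((314,242),77),((129,93),98),((154,206),98),((119,238),80)]: print(uv,np.round(onz(c,uv,z),1))
go([587,-90,95],-9.5)
E
```

```text
(314, 209) [585.7 -86.5  77. ]
(314, 176) [589.8 -62.3  77. ]
(314, 242) [ 581.3 -112.2   77. ]
(129, 93) [490.9   8.6  98. ]
(154, 206) [483.9 -60.9  98. ]
(119, 238) [439.8 -83.8  80. ]
t 12.3 tcp [588.3 -89.7 160. ] yaw_y -9.5 tilt [-0.     0.001] w 45.2 F [-0.5 -0.4 -0.9] gf 0.0
turn first (5deg): [-0.01 -0.02  0.01] then shift(25mm): [-0.02 -0.05  2.6 ] j [-0.15  0.48  0.11  1.2   0.    1.58]
```

Emit:
carry_out --motion '[{"grip": 45, "x": 0, "y": -0.07, "z": 0.66, "wx": 0, "wy": 0, "wz": 0}, {"grip": 45, "x": 0, "y": 0, "z": 0.8, "wx": 0, "wy": 0, "wz": 0}, {"grip": 45, "x": 0, "y": 0, "z": 0.8, "wx": 0, "wy": 0, "wz": 0}, {"grip": 45, "x": 0, "y": 0, "z": 0.4, "wx": 0, "wy": 0, "wz": 0}, {"grip": 5, "x": 0, "y": 0, "z": 0, "wx": 0, "wy": 0, "wz": 0}, {"grip": 5, "x": 0, "y": 0, "z": 0, "wx": 0, "wy": 0, "wz": 0}, {"grip": 5, "x": 0, "y": 0, "z": 0, "wx": 0, "wy": 0, "wz": 0}, {"grip": 5, "x": 0, "y": 0, "z": 0, "wx": 0, "wy": 0, "wz": 0}, {"grip": 5, "x": 0, "y": 0, "z": 0, "wx": 0, "wy": 0, "wz": 0}]'

```text
clock: 13.2
tcp_pos: [587.7, -89.8, 94.6]
eef_rot: [2.396, 2.031, 0.003]
force: [0.3, 0.7, 2.4]
gripper_width: 13.3
gripper_force: 31.5
```

Emit:
carry_out --motion '[{"grip": 5, "x": 0, "y": 0, "z": -0.6, "wx": 0, "wy": 0, "wz": 0}, {"grip": 5, "x": 0, "y": 0, "z": -0.6, "wx": 0, "wy": 0, "wz": 0}, {"grip": 5, "x": 0, "y": 0, "z": -0.6, "wx": 0, "wy": 0, "wz": 0}, {"grip": 5, "x": 0, "y": 0, "z": -0.6, "wx": 0, "wy": 0, "wz": -0.9}, {"grip": 5, "x": 0, "y": 0, "z": 0, "wx": 0, "wy": 0, "wz": -0.94}, {"grip": 5, "x": 0, "y": 0, "z": 0, "wx": 0, "wy": 0, "wz": -0.94}, {"grip": 5, "x": 0, "y": 0, "z": 0, "wx": 0, "wy": 0, "wz": -0.94}, {"grip": 5, "x": 0, "y": 0, "z": 0, "wx": 0, "wy": 0, "wz": -0.94}]'

```text
clock: 14.0
tcp_pos: [587.2, -89.8, 154.2]
eef_rot: [1.933, 2.476, 0.002]
force: [0.1, -0.9, -0.1]
gripper_width: 12.9
gripper_force: 31.3
```

```bash
python3 - <<'E'
from st import *
go([436,-286,36],13.8)
E
```

```text
t 14.0 tcp [587.2 -89.8 154.2] yaw_y 14.1 tilt [0.001 0.001] w 12.9 F [ 0.1 -0.9 -0.1] gf 31.3
turn first (5deg): [ 0.01 -0.01  0.05] then shift(25mm): [-6.18 -7.75  4.73] j [-0.15  0.48  0.09  1.18  0.    1.17]
```

Emit:
carry_out --motion '[{"grip": 5, "x": -0.77, "y": -0.97, "z": 0, "wx": 0, "wy": 0, "wz": 0}, {"grip": 5, "x": -0.77, "y": -0.97, "z": 0, "wx": 0, "wy": 0, "wz": 0}, {"grip": 5, "x": -0.77, "y": -0.97, "z": 0, "wx": 0, "wy": 0, "wz": 0}, {"grip": 5, "x": -0.77, "y": -0.97, "z": 0, "wx": 0, "wy": 0, "wz": 0}, {"grip": 5, "x": -0.77, "y": -0.97, "z": 0, "wx": 0, "wy": 0, "wz": 0}, {"grip": 5, "x": -0.77, "y": -0.97, "z": 0, "wx": 0, "wy": 0, "wz": 0}, {"grip": 5, "x": -0.77, "y": -0.97, "z": 0, "wx": 0, "wy": 0, "wz": 0}, {"grip": 5, "x": -0.77, "y": -0.97, "z": 0, "wx": 0, "wy": 0, "wz": 0}, {"grip": 5, "x": 0, "y": 0, "z": 0, "wx": 0, "wy": 0, "wz": 0}]'

```text
clock: 14.9
tcp_pos: [433.7, -288.4, 154.0]
eef_rot: [1.943, 2.468, -0.0]
force: [0.5, 0.5, 0.4]
gripper_width: 12.8
gripper_force: 31.3
```

Emit:
carry_out --motion '[{"grip": 5, "x": 0, "y": 0, "z": 0.95, "wx": 0, "wy": 0, "wz": 0}, {"grip": 5, "x": 0, "y": 0, "z": 0.95, "wx": 0, "wy": 0, "wz": 0}, {"grip": 5, "x": 0, "y": 0, "z": 0.95, "wx": 0, "wy": 0, "wz": 0}, {"grip": 5, "x": 0, "y": 0, "z": 0.95, "wx": 0, "wy": 0, "wz": 0}, {"grip": 5, "x": 0, "y": 0, "z": 0.95, "wx": 0, "wy": 0, "wz": 0}, {"grip": 5, "x": 0, "y": 0, "z": 0, "wx": 0, "wy": 0, "wz": 0}, {"grip": 28, "x": 0, "y": 0, "z": 0, "wx": 0, "wy": 0, "wz": 0}, {"grip": 28, "x": 0, "y": 0, "z": 0, "wx": 0, "wy": 0, "wz": 0}, {"grip": 28, "x": 0, "y": 0, "z": 0, "wx": 0, "wy": 0, "wz": 0}]'

```text
clock: 15.8
tcp_pos: [437.0, -286.3, 36.4]
eef_rot: [1.935, 2.471, 0.002]
force: [-1.3, 0.5, -0.6]
gripper_width: 27.8
gripper_force: 0.0
```

Emit:
carry_out --motion '[{"grip": 28, "x": 0, "y": 0, "z": -1, "wx": 0, "wy": 0, "wz": 0}, {"grip": 28, "x": 0, "y": 0, "z": -1, "wx": 0, "wy": 0, "wz": 0.98}, {"grip": 35, "x": 0, "y": 0, "z": -1, "wx": 0, "wy": 0, "wz": 0.98}, {"grip": 35, "x": 0, "y": 0, "z": -1, "wx": 0, "wy": 0, "wz": 0.98}, {"grip": 35, "x": 0, "y": 0, "z": -1, "wx": 0, "wy": 0, "wz": 0.98}]'

```text
clock: 16.3
tcp_pos: [436.0, -285.9, 162.1]
eef_rot: [2.332, 2.102, 0.002]
force: [-0.7, -0.3, 0.1]
gripper_width: 35.1
gripper_force: 0.0
```

```bash
python3 - <<'E'
from st import *
go([488,-29,160],-5.7)
c=robot.read_camera("top");a=c["img"][110:270,170:470,::-1]
cv2.imwrite("pics/t2.png",cv2.resize(a,(800,427),interpolation=cv2.INTER_CUBIC))
E
```

```text
t 16.3 tcp [ 436.  -285.9  162.1] yaw_y -5.9 tilt [ 0.002 -0.   ] w 35.1 F [-0.7 -0.3  0.1] gf 0.0
turn first (5deg): [ 0.03  0.   -0.05] then shift(25mm): [10.43  1.05  0.09] j [-0.58  0.34 -0.11  1.12  0.    1.09]
```

View pics/t2.png

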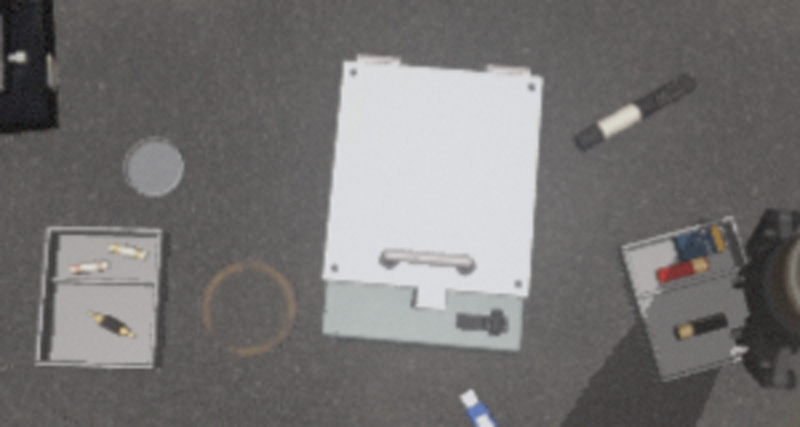

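Both items lie in the right bins: the coupler at (113,325) and the cell at (700,327). Now for the bar.

Emit:
carry_out --motion '[{"grip": 35, "x": 0.95, "y": 0.095, "z": 0, "wx": 0, "wy": 0, "wz": 0}, {"grip": 35, "x": 0.95, "y": 0.095, "z": 0, "wx": 0, "wy": 0, "wz": 0}, {"grip": 35, "x": 0.95, "y": 0.095, "z": 0, "wx": 0, "wy": 0, "wz": 0}, {"grip": 35, "x": 0.95, "y": 0.095, "z": 0, "wx": 0, "wy": 0, "wz": 0}, {"grip": 35, "x": 0.95, "y": 0.095, "z": 0, "wx": 0, "wy": 0, "wz": 0}, {"grip": 35, "x": 0.95, "y": 0.095, "z": 0, "wx": 0, "wy": 0, "wz": 0}, {"grip": 35, "x": 0.95, "y": 0.095, "z": 0, "wx": 0, "wy": 0, "wz": 0}, {"grip": 35, "x": 0.95, "y": 0.095, "z": 0, "wx": 0, "wy": 0, "wz": 0}, {"grip": 35, "x": 0.95, "y": 0.095, "z": 0, "wx": 0, "wy": 0, "wz": 0}, {"grip": 35, "x": 0.95, "y": 0.095, "z": 0, "wx": 0, "wy": 0, "wz": 0}]'

```text
clock: 17.35
tcp_pos: [483.6, -50.9, 161.1]
eef_rot: [2.328, 2.107, 0.004]
force: [0.2, -0.9, -0.9]
gripper_width: 34.8
gripper_force: 0.0
```

Emit:
carry_out --motion '[{"grip": 35, "x": 0.93, "y": 0.1, "z": 0, "wx": 0, "wy": 0, "wz": 0}, {"grip": 35, "x": 0, "y": 0, "z": 0, "wx": 0, "wy": 0, "wz": 0}]'

```text
clock: 17.55
tcp_pos: [488.7, -26.8, 161.1]
eef_rot: [2.325, 2.112, 0.005]
force: [-0.3, -0.5, 0.3]
gripper_width: 34.8
gripper_force: 0.0
```

```bash
python3 - <<'E'
from st import *
go([488,-29,106],-5.7)
c=robot.read_camera("wrist");save(c,"w4.png");print(np.round(proj(c,[488,-29,98])))
E
```

```text
t 17.55 tcp [488.7 -26.8 161.1] yaw_y -5.5 tilt [0.003 0.001] w 34.8 F [-0.3 -0.5  0.3] gf 0.0
turn first (5deg): [ 0.03 -0.02  0.04] then shift(25mm): [-0.09 -0.02  2.2 ] j [-0.06  0.28 -0.19  1.1   0.    1.61]
[318. 226.]
```

View pics/w4.png

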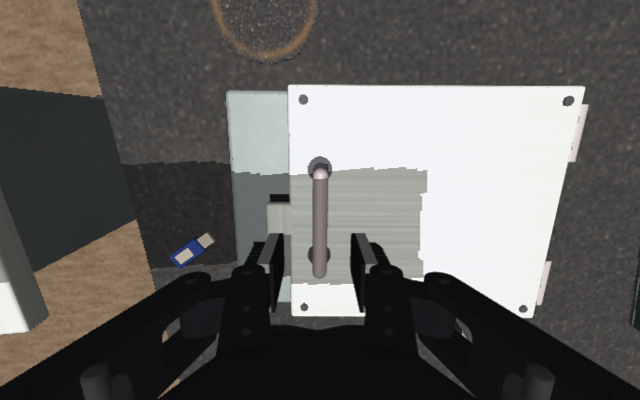

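The bar runs vertically from (320,172) to (319,275), centred between the jaws. I'll descend and grip it.

Emit:
carry_out --motion '[{"grip": 35, "x": 0, "y": 0, "z": 0.75, "wx": 0, "wy": 0, "wz": 0}, {"grip": 35, "x": 0, "y": 0, "z": 0.75, "wx": 0, "wy": 0, "wz": 0}, {"grip": 35, "x": 0, "y": 0, "z": 0.7, "wx": 0, "wy": 0, "wz": 0}, {"grip": 35, "x": 0, "y": 0, "z": 0, "wx": 0, "wy": 0, "wz": 0}, {"grip": 3, "x": 0, "y": 0, "z": 0, "wx": 0, "wy": 0, "wz": 0}, {"grip": 3, "x": 0, "y": 0, "z": 0, "wx": 0, "wy": 0, "wz": 0}, {"grip": 3, "x": 0, "y": 0, "z": 0, "wx": 0, "wy": 0, "wz": 0}, {"grip": 3, "x": 0, "y": 0, "z": 0, "wx": 0, "wy": 0, "wz": 0}, {"grip": 3, "x": 0, "y": 0, "z": 0, "wx": 0, "wy": 0, "wz": 0}]' --grip_force 60

```text
clock: 18.5
tcp_pos: [490.4, -29.7, 106.4]
eef_rot: [2.327, 2.104, 0.006]
force: [4.9, -2.7, -2.6]
gripper_width: 7.6
gripper_force: 58.4
```

Emit:
carry_out --motion '[{"grip": 3, "x": 0, "y": 0, "z": -0.06, "wx": 0, "wy": 0, "wz": 0}, {"grip": 3, "x": 0, "y": 0, "z": -0.06, "wx": 0, "wy": 0, "wz": 0}, {"grip": 3, "x": 0, "y": 0, "z": 0, "wx": 0, "wy": 0, "wz": 0}, {"grip": 3, "x": 0, "y": 0, "z": 0, "wx": 0, "wy": 0, "wz": 0}, {"grip": 3, "x": 0, "y": 0, "z": 0, "wx": 0, "wy": 0, "wz": 0}]'

```text
clock: 19.0
tcp_pos: [490.9, -29.8, 109.5]
eef_rot: [2.326, 2.103, 0.007]
force: [6.7, -1.3, -3.9]
gripper_width: 7.8
gripper_force: 58.5
```

Emit:
carry_out --motion '[{"grip": 3, "x": 0, "y": 0, "z": -0.06, "wx": 0, "wy": 0, "wz": 0}, {"grip": 3, "x": 0, "y": 0, "z": -0.06, "wx": 0, "wy": 0, "wz": 0}, {"grip": 3, "x": 0, "y": 0, "z": 0, "wx": 0, "wy": 0, "wz": 0}, {"grip": 3, "x": 0, "y": 0, "z": 0, "wx": 0, "wy": 0, "wz": 0}]'

```text
clock: 19.4
tcp_pos: [491.6, -29.8, 112.7]
eef_rot: [2.325, 2.103, 0.009]
force: [7.9, -2.7, -3.9]
gripper_width: 7.5
gripper_force: 58.5
```

The lid rose 6 mm at a steady ~4 N, and the +x shift matches the hinge arc, so it is free and the fin is not needed. Next I plan the arc up to about 0.75 rad, tilting the tool by half the lid angle.

```bash
python3 - <<'E'
from st import *
st();f=np.linspace(.034,.76,19)
def P(p):
    t=.5*p;return np.array([-184*np.cos(p)+36*np.sin(p)+8.4*np.sin(t),184*np.sin(p)+36*np.cos(p)+8.4*np.cos(t)])
t0=0
for a,b in zip(f,f[1:]):
    d=P(b)-P(a);t=.5*(a-.034)
    ty=np.array([np.cos(t),-np.sin(t)]);tz=-np.array([np.sin(t),np.cos(t)])
    print("y %.2f z %.2f wx %.2f"%(d@ty/25,d@tz/25,np.degrees(.5*(b-a))/5))
E
```

```text
t 19.4 tcp [491.6 -29.8 112.7] yaw_y -5.8 tilt [ 0.008 -0.001] w 7.5 F [ 7.9 -2.7 -3.9] gf 58.5
y 0.08 z -0.29 wx 0.23
y 0.09 z -0.29 wx 0.23
y 0.09 z -0.29 wx 0.23
y 0.10 z -0.29 wx 0.23
y 0.10 z -0.29 wx 0.23
y 0.11 z -0.28 wx 0.23
y 0.12 z -0.28 wx 0.23
y 0.12 z -0.28 wx 0.23
y 0.13 z -0.28 wx 0.23
y 0.13 z -0.27 wx 0.23
y 0.14 z -0.27 wx 0.23
y 0.14 z -0.27 wx 0.23
y 0.15 z -0.27 wx 0.23
y 0.15 z -0.26 wx 0.23
y 0.16 z -0.26 wx 0.23
y 0.16 z -0.26 wx 0.23
y 0.17 z -0.25 wx 0.23
y 0.18 z -0.25 wx 0.23
```

Emit:
carry_out --motion '[{"grip": 3, "x": 0, "y": 0.13, "z": -0.29, "wx": 0.23, "wy": 0, "wz": 0}, {"grip": 3, "x": 0, "y": 0.09, "z": -0.29, "wx": 0.23, "wy": 0, "wz": 0}, {"grip": 3, "x": 0, "y": 0.09, "z": -0.29, "wx": 0.23, "wy": 0, "wz": 0}, {"grip": 3, "x": 0, "y": 0.1, "z": -0.29, "wx": 0.23, "wy": 0, "wz": 0}, {"grip": 3, "x": 0, "y": 0.1, "z": -0.29, "wx": 0.23, "wy": 0, "wz": 0}, {"grip": 3, "x": 0, "y": 0, "z": 0, "wx": 0, "wy": 0, "wz": 0}]'

```text
clock: 20.0
tcp_pos: [504.1, -31.1, 147.7]
eef_rot: [-2.276, -2.058, 0.099]
force: [5.2, -2.6, -3.2]
gripper_width: 7.7
gripper_force: 58.6
```

```bash
cat >> st.py <<'E'
def lid():
    o,m=st(); b=o["tcp_pos"]+8.4*m[:,2]; b0=np.array([490.4,-29.7,98.]); u=np.array([.995,-.099])
    x=(b-b0)[:2]@u-184; z=b[2]-62
    print("phi",round(np.arctan2(z,-x)-np.arctan2(36,184),3),"radius err",round(np.hypot(x,z)-187.5,1),"tau",np.round(o["torque"],2))
E
python3 -c "
from st import *
lid()"
```

```text
t 20.0 tcp [504.1 -31.1 147.7] yaw_y -5.7 tilt [-0.096  0.01 ] w 7.7 F [ 5.2 -2.6 -3.2] gf 58.6
phi 0.232 radius err 0.2 tau [-0.54 -1.24  0.01]
```

The lid is following its arc, at 0.23 rad. I'll continue.

Emit:
carry_out --motion '[{"grip": 3, "x": 0, "y": 0.11, "z": -0.28, "wx": 0.23, "wy": 0, "wz": 0}, {"grip": 3, "x": 0, "y": 0.12, "z": -0.28, "wx": 0.23, "wy": 0, "wz": 0}, {"grip": 3, "x": 0, "y": 0.12, "z": -0.28, "wx": 0.23, "wy": 0, "wz": 0}, {"grip": 3, "x": 0, "y": 0.13, "z": -0.28, "wx": 0.23, "wy": 0, "wz": 0}, {"grip": 3, "x": 0, "y": 0.13, "z": -0.27, "wx": 0.23, "wy": 0, "wz": 0}, {"grip": 3, "x": 0, "y": 0.14, "z": -0.27, "wx": 0.23, "wy": 0, "wz": 0}, {"grip": 3, "x": 0, "y": 0, "z": 0, "wx": 0, "wy": 0, "wz": 0}]'

```text
clock: 20.7
tcp_pos: [526.8, -33.4, 184.3]
eef_rot: [-2.202, -1.992, 0.221]
force: [2.6, -3.3, -7.1]
gripper_width: 7.7
gripper_force: 59.2
```

Emit:
carry_out --motion '[{"grip": 3, "x": 0, "y": 0.14, "z": -0.27, "wx": 0.23, "wy": 0, "wz": 0}, {"grip": 3, "x": 0, "y": 0.15, "z": -0.27, "wx": 0.23, "wy": 0, "wz": 0}, {"grip": 3, "x": 0, "y": 0.15, "z": -0.26, "wx": 0.23, "wy": 0, "wz": 0}, {"grip": 3, "x": 0, "y": 0.16, "z": -0.26, "wx": 0.23, "wy": 0, "wz": 0}, {"grip": 3, "x": 0, "y": 0.16, "z": -0.26, "wx": 0.23, "wy": 0, "wz": 0}, {"grip": 3, "x": 0, "y": 0.17, "z": -0.25, "wx": 0.23, "wy": 0, "wz": 0}, {"grip": 3, "x": 0, "y": 0.18, "z": -0.25, "wx": 0.23, "wy": 0, "wz": 0}, {"grip": 3, "x": 0, "y": 0, "z": 0, "wx": 0, "wy": 0, "wz": 0}, {"grip": 3, "x": 0, "y": 0, "z": 0, "wx": 0, "wy": 0, "wz": 0}, {"grip": 3, "x": 0, "y": 0, "z": 0, "wx": 0, "wy": 0, "wz": 0}]'

```text
clock: 21.7
tcp_pos: [564.3, -37.3, 220.7]
eef_rot: [-2.115, -1.913, 0.351]
force: [-2.5, -4.8, -4.0]
gripper_width: 7.1
gripper_force: 59.3
```

```bash
python3 - <<'E'
from st import *
lid();c=robot.read_camera("side");a=c["img"][110:380,220:440,::-1]
cv2.imwrite("pics/s2.png",cv2.resize(a,(489,600),interpolation=cv2.INTER_CUBIC))
E
```

```text
t 21.7 tcp [564.3 -37.3 220.7] yaw_y -5.7 tilt [-0.353  0.035] w 7.1 F [-2.5 -4.8 -4. ] gf 59.3
phi 0.736 radius err 0.8 tau [-0.89  0.38  0.3 ]
```

View pics/s2.png

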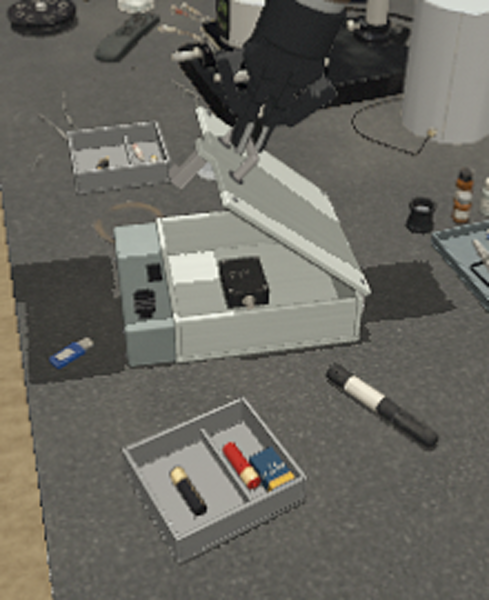

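The lid stands open at about 0.74 rad, held by its bar at (245,160). The cell is in the battery bin at (187,490), the coupler is in the connector bin at (103,163), and the bystanders are where they were.

```bash
python3 -c "
from plant import robot
print(robot.close_job())"
```

```text
the job is handed in; nothing more can be done
None
```

The job is handed in: the cell is in the battery bin, the coupler is in the connector bin, the tug showed the lid was not caught (so I left the fin alone), and the gripper was holding the lid by its bar at about 0.74 rad (42°) at about 22 s of the 72 s; the verdict was not shown to me.

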